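# Fit the pressure arm to a lapping station

### The job

Take the blue pressure arm from its sloping rest and, turning it to match the splines, thread its hub right way up and fully home onto the lapping station's splined shaft. Then swing the fitted arm round against its stop so that its far end stands over the brass work holder on the plate, and let go of it. Do not disturb the work holder or the white bottle standing on the station.

Things in the scene. Friction and masses are not known exactly. Their poses are not given: they have to be found in the camera images.
- lever: The pressure arm, about 0.45 kg (varies 20 percent), heavy at the hub: round steel hub (58 mm diameter, 30 mm tall), blue bar, black end boss. Origin: centre of the hub's underside; +x along the bar to the boss, +z up along the bore. It starts with its underside flat on the rest's slope, z axis 27 degrees from vertical, bar level, hub and boss against two ledges on the downhill (-y) side.
- lever_grip (a point): A good place to grip the blue bar: 60 mm from the hub axis along +x, 18 mm above the hub's underside; axes as the arm's. The arm balances at about 25 mm, so grip near the hub and firmly. The bar is 22 mm wide (along y) and 18 mm thick (z from 9 to 27 mm); free to grip across its width from 45 to 105 mm from the hub axis, with open space under it.
- lever_bore (a point): Centre of the hub's top face (30 mm above its underside), on the bore's axis; axes as the arm's. The bore goes right through: a 29 mm hole with three slots, 13 mm wide, reaching 21 mm from the axis, at +x (under the bar, red mark on the hub's top and the bar) and at +y and -y. There is none at -x, so it fits one way round only.
- lever_tip (a point): Centre of the underside of the arm's black end boss (40 mm diameter, 30 mm tall), 150 mm from the hub axis along +x; axes as the arm's.
- rest: Fixed sloping rest: dark base plate (150 x 250 x 12 mm), two white cradle plates on legs. Origin on the table under the slope's middle; the slope rises toward its +x, facing the robot. Cradles at y = 45 to 113 mm (holds the hub, near y = +75 mm) and y = -45 to -105 mm (holds the boss); open between them for the fingers. The bar runs along y, hub at the +y end.
- rest_slope (a point): Middle of the slope's surface, 100 mm above the table, axes as the rest's (level). The slope's normal leans 27 degrees from vertical toward the rest's -x. Each cradle is 85 mm long up the slope, with a 13 mm high ledge at its lower side.
- shaft_seat (a point): On the axis of the station's vertical splined shaft, at its shoulder (top of a 74 mm flange), 85 mm above the table: the hub's underside must come to rest here. Axes turn with the shaft: z up, x along the red spline (red stripe on the flange), the direction in which the arm's bar must point to fit.
- shaft_top (a point): Top of the shaft, 50 mm above its shoulder; axes as the shoulder's. Core 25 mm in diameter, ending in a cone from 34 to 50 mm up (12 mm across at the top). Three splines at x, +y and -y (none at -x), 9 mm wide, 18 mm out from the axis: 2 mm of play a side in the bore and slots. They are full up to 30 mm, with 45 degree roof tops peaking at 34.5 mm.
- drive (a joint): Turn of the splined shaft, rad: grows clockwise seen from above; 1.30 is the hard stop, where the arm stands over the middle of the plate; it starts between 0.05 and 0.6. It turns stiffly (about 0.25 N m, some 4 N at 60 mm from the axis) and stays where it is left. The play in the splines lets a fitted arm run some 0.12 rad ahead of the shaft, so push it right against the stop.
- station: The fixed lapping station: a beige bed, 35 mm high, spanning x = -65 to 265 mm and y = -125 to 125 mm, with a 196 mm steel lapping plate centred at x = 150 mm, its top at 50 mm. Origin on the table under the shaft axis; +x runs from the shaft to the plate's centre.
- holder: Brass work holder, loose disc 68 mm in diameter, 12 mm high, on the middle of the plate, its top 62 mm above the table; origin at its underside. The arm passes 23 mm above it.
- squeeze_bottle: Loose white bottle, 44 mm in diameter, 100 mm tall, standing on the station's bed beside the shaft on the robot's side (about x = -35, y = -95 mm of the station's frame); origin at its base.

How it is judged:
On the way, in this order (a step that is already met when the one before it is completed fails the run):
1. the arm is threaded fully home on the splined shaft (z of lever in the frame of shaft_seat between -0.003 and 0.006 m and horizontal distance between lever and shaft_seat below 0.004 m and angle between lever's own z axis and vertical below 0.12 rad and angle between the x axis of lever and the x axis of shaft_seat, either way round below 0.2 rad and x of lever_tip in the frame of shaft_seat above 0.13 m), for 0.2 s.
2. the fitted arm is swung to its stop over the work holder (z of lever in the frame of shaft_seat between -0.003 and 0.003 m and horizontal distance between lever and shaft_seat below 0.004 m and angle between lever's own z axis and vertical below 0.06 rad and angle between the x axis of lever and the x axis of shaft_seat, either way round below 0.2 rad and x of lever_tip in the frame of shaft_seat above 0.13 m and value of joint drive above 1.15 rad), for 0.2 s.
At the end, for the whole second after the job is handed in: Hub on the shaft's shoulder within 3 mm, on its axis within 4 mm, upright within 0.06 rad, bar along the red spline within 0.2 rad; shaft at its stop (joint above 1.15 of 1.30 rad); arm released and at rest; holder and bottle within 30 mm of their starts (all of step 2 and linear speed of lever below 0.02 m/s and velocity of joint drive below 0.05 rad/s and contact force between the fingers and lever below 0.1 N); the robot touches nothing.
It fails at once if the work holder or the white bottle is shifted more than 30 mm or knocked over (distance of any of holder, squeeze_bottle from where it was at the start of the episode above 0.03 m or angle between any of holder, squeeze_bottle's own z axis and vertical above 0.5 rad).
It also fails if it takes over 56 s, if anything falls off the work surface, if the arm or the gripper's body presses on something with over 40 N, if the wrist force passes 120 N, or if a joint passes its speed limit or range.

### The arm

A 6-joint arm with a two-finger parallel gripper is mounted at the origin on the work surface. World frame = base frame: x ahead of the robot, y to its left, z up, the work surface at z = 0. Lengths are in m, angles in rad, forces in N, time in s.
With the tool pointing down it reaches from about 0.375 to 0.825 m from the base axis. Payload 5.5 kg.
Tool frame: the origin (TCP) lies midway between the tips of the shut fingers; the grasp point (between the pads) lies 19 mm behind it (arm.hold_point_z is the distance from the TCP to the grasp point, in m); z points along the fingers, y is the direction in which the jaws open and shut (so a half turn about z gives the same grasp; the last joint's range is limited). The gripper opens to 85 mm and grips with 20 to 120 N. Pads are 22 mm wide; open, the fingers measure 114 mm over their backs; the gripper's body (76 mm by 85 mm) begins 54 mm behind the grasp point. The pads swing forward as they close: fully open they stand 13 mm farther back than shut.
Start: joints at [1.322, 0.314, -0.047, 1.21, 0, 1.571], TCP at [0.148, 0.582, 0.231] pointing down, gripper open.
Joint ranges: [-2.67, 2.67], [-0.69, 1.73], [-1.03, 1.25], [-2.08, 2.16], [-1.42, 1.45], [-3.14, 3.14]. Speed limits (rad/s): [2.39, 2.39, 3.01, 3.14, 3.14, 3.14].

### API

Orientations are given as a unit quaternion [w, x, y, z].
In Python, from rig import arm gives the robot as it stands.
- The arm moves only by the tool play_rows, never from a script. Its argument "rows" is a list of rows, each a list of 3 entries, a list of its own where there are three numbers: the shift along the tool's x, y, z as a fraction of full scale, then the turn, a rotation vector about the tool's x, y, z as a fraction of full scale, then the gripper's target within -1 to 1 (shut at 1, half-way at 0, fully open at -1). A call has 1 to 12 rows; each row shifts and turns the pose as measured when the row begins, along the tool's axes as they then stand; what a row does not reach is not made up. Full scale, the value 1, is 2.5 cm for a shift and 0.15 rad for a turn. A row lasts 1/8 s, in which the tool goes at most 62.5 mm and 10.7 degrees, less where a joint would pass 70% of its speed; a pose out of reach is approached as far as the arm can. A call with a number of a shift or a turn outside -1 to 1 is refused whole. A call with a gripper value outside its range is refused whole. The fingers move at their own pace and stop on an object; "newtons" is the grip in N (left out, the last holds). Time passes only in rows, so rows that do not move let the fingers close. It gives the time, the measured TCP pose, the force and the opening at its end, in the units of the state.
- arm.observe(): the state, without advancing time (a new reading comes with each control period).
- arm.grab_frame(name): name is "scene" or "top"; returns a dict with "color" (420x560x3 uint8, red, green, blue), "range_z" (420x560 float32, m along the optical axis (not along the pixel's ray), 0 where there is no reading), "fx", "fy", "cx", "cy" (pixels), "k1" (the pictures are not rectified: a ray, as slopes to the right and down, at radius r is drawn at 1 + k1 r^2 times it, then the intrinsics apply), "R" (3x3) and "t" (3): a world point X has camera coordinates R X + t. Camera axes: x right, y down, z forward; pixel columns grow to the right and rows downward; lengths in m; the calibration is good to about 2 mm. A picture is of the moment at which its call begins.
- arm.close_job(): hands the job in, once; it reports no verdict.
Trained networks look in the newest picture that a camera, given by its name, has taken for a name from the list of things; names that differ only in an ending like _2 or _b are one class to them, and where a whole thing is asked for, a point or a joint stands for the part that bears it (a point fixed in the world has none). Each returns a list of dicts, best first, with "confidence" (0 to 1); they miss things now and then, are a little off and sometimes report something else, mostly with a low value. They report only what shows in the picture. A call takes as long as a camera call.
- arm.outline_of(camera, target): "region" (420x560 bool, what is visible of it).
- arm.pinpoint(camera, target): "location" ([x, y, z] in m, in world coordinates, good to about 4 mm: a listed point, or the origin of a listed thing).
The state is a dict: "t": time; "joints": joint angles; "qd": joint speeds; "joint_torque": joint torques, N m; "tcp_pos": TCP position; "ee_rot": TCP orientation; "contact_force": force on the tool from outside, world axes, zero at the start; "wrist_torque": the same for the moment, N m; "finger_gap": opening from 0.0 (shut) to 1.0 (fully open).
Only numpy, scipy, OpenCV 4.12 (cv2) and the standard library are available. Lean on these libraries where they do the work, as an engineer would, in place of code of your own. Each camera call takes 0.05 s, during which the arm holds its last target. There are 200 camera calls.

## Working session

There is one attempt and no reset: what is moved stays moved. The work goes in short steps, Python scripts to look and compute and a tool call to move; the robot and the scene stay as the last step left them, time stands still between calls to the robot, and variables do not carry over. Pictures are saved under pics/ and viewed, on a budget of 10 in all, crops included, one or two more only if the job needs it, and the job is handed in when it is done.

Besides the shell and the picture viewer there is one more tool, called after "Request:" in YAML: its name, and indented under it one key for each argument. play_rows: Moves the arm, as the interface text tells. Shift numbers are shares of 2.5 cm and turn numbers shares of 0.15 rad, none past 1 either way. Its arguments: {"type":"object","properties":{"rows":{"type":"array","items":{"type":"array"}},"newtons":{"type":"number"}},"required":["rows"]}

```bash
mkdir -p pics; cat > h.py <<'E'
import numpy as np, cv2
from rig import arm
from scipy.spatial.transform import Rotation as Rn
def cloud(f):
    H,W=f['range_z'].shape
    u,v=np.meshgrid(np.arange(W),np.arange(H))
    K=np.array([[f['fx'],0,f['cx']],[0,f['fy'],f['cy']],[0,0,1.]])
    p=cv2.undistortPoints(np.stack([u,v],-1).reshape(-1,1,2).astype(np.float64),K,np.array([f['k1'],0,0,0.])).reshape(H,W,2)
    z=f['range_z'].astype(float)
    c=np.dstack([p*z[...,None],z])
    return (c-f['t'])@f['R']   # R^T (c-t)
def proj(f,X):
    c=f['R']@np.asarray(X,float)+f['t']; s=c[:2]/c[2]; s=s*(1+f['k1']*(s@s))
    return np.array([f['fx']*s[0]+f['cx'],f['fy']*s[1]+f['cy']])
def rot():
    q=arm.observe()['ee_rot']; return Rn.from_quat([q[1],q[2],q[3],q[0]])
def save(f,n): cv2.imwrite('pics/'+n,f['color'][...,::-1])
E
python3 - <<'E'
from h import *
for c in ('scene','top'):
    f=arm.grab_frame(c); save(f,c+'0.png'); np.savez(c+'0.npz',**f)
    print(c,'cam pos',-f['R'].T@f['t'])
    for n in ('lever','lever_grip','lever_bore','lever_tip','rest','rest_slope','shaft_seat','shaft_top','station','holder','squeeze_bottle'):
        print(n,[(np.round(d['location'],4),round(d['confidence'],2)) for d in arm.pinpoint(c,n)][:2])
print(arm.observe(), arm.hold_point_z)
E
```

```text
scene cam pos [ 1.12674588 -0.18193191  0.7990704 ]
lever [(array([0.4859, 0.2577, 0.0956]), 0.64), (array([ 0.4491, -0.2832,  0.0379]), 0.47)]
lever_grip [(array([0.4937, 0.1981, 0.119 ]), 0.87)]
lever_bore [(array([0.4706, 0.2568, 0.1302]), 0.63)]
lever_tip [(array([0.526 , 0.1115, 0.1018]), 0.91)]
rest [(array([0.5021, 0.1799, 0.0015]), 0.68)]
rest_slope [(array([0.5058, 0.1855, 0.1014]), 0.87), (array([ 5.040e-01,  1.801e-01, -4.000e-04]), 0.6)]
shaft_seat [(array([ 0.4848, -0.1833,  0.0908]), 0.62)]
shaft_top [(array([ 0.483 , -0.1864,  0.1338]), 0.72), (array([ 0.4831, -0.186 ,  0.0871]), 0.45)]
station [(array([ 0.4917, -0.1872,  0.001 ]), 0.61)]
holder []
squeeze_bottle [(array([ 0.449 , -0.2836,  0.0362]), 0.85)]
top cam pos [0.49435055 0.00356598 1.0821105 ]
lever [(array([0.4872, 0.2633, 0.1006]), 0.96), (array([ 0.4885, -0.1882,  0.0879]), 0.65)]
lever_grip [(array([0.4886, 0.1962, 0.1129]), 0.7)]
lever_bore [(array([0.4723, 0.2541, 0.1229]), 0.63), (array([0.487 , 0.2601, 0.0997]), 0.24)]
lever_tip [(array([0.5225, 0.1108, 0.0964]), 0.59)]
rest [(array([ 0.5037,  0.186 ,
[... 422 characters left out ...]
0044]), 0.37)]
{'t': 1.2, 'joints': array([ 1.32194360e+00,  3.13483107e-01, -4.70801223e-02,  1.21019494e+00,
        1.94862939e-05,  1.57076349e+00]), 'qd': array([ 0.0001344 ,  0.00012049, -0.00023568,  0.00063181,  0.00140156,
        0.00052188]), 'joint_torque': array([ 1.66573060e-03, -5.39470053e+01,  3.40051174e+01,  1.37495965e-03,
        2.11095912e-04, -1.70854477e-07]), 'tcp_pos': array([0.14777148, 0.58152845, 0.23131836]), 'ee_rot': array([-7.29961385e-06,  1.24089263e-01,  9.92271059e-01,  2.01413473e-05]), 'contact_force': array([-0.67361347, -0.06526136, -0.48618292]), 'wrist_torque': array([-0.01768477,  0.02744416, -0.00806488]), 'finger_gap': 1.0010661569069432} 0.0187
```

View pics/scene0.png

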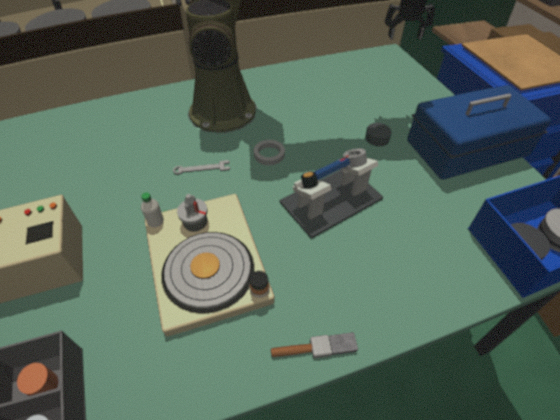

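View pics/top0.png

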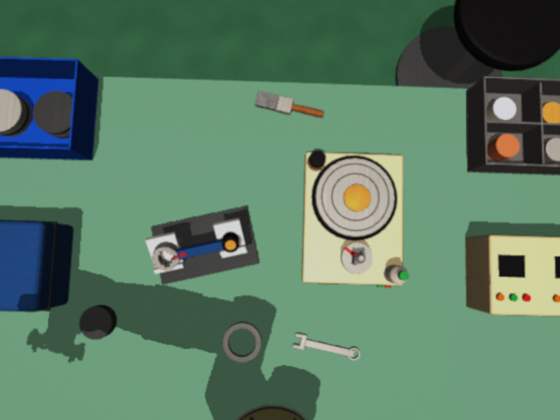

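```bash
cat > m.py <<'E'
from h import *
from scipy.optimize import least_squares
def circ(P):
    r=least_squares(lambda q:np.hypot(P[:,0]-q[0],P[:,1]-q[1])-q[2],[*P[:,:2].mean(0),.03],loss='soft_l1',f_scale=.002); return r.x
def fitplane(P):
    for _ in range(3):
        c=P.mean(0); n=np.linalg.svd(P-c,full_matrices=False)[2][2]; n*=np.sign(n[2]); d=(P-c)@n; P=P[abs(d)<max(2*d.std(),.001)]
    return c,n,P
E
python3 - <<'E'
from m import *
for c in ('scene','top'):
    f=dict(np.load(c+'0.npz')); X=cloud(f); hsv=cv2.cvtColor(f['color'],cv2.COLOR_RGB2HSV).astype(int); H,S,V=hsv[...,0],hsv[...,1],hsv[...,2]
    ok=f['range_z']>0
    print(c,f['fx'],f['k1'])
    red=((H<8)|(H>170))&(S>120)&(V>60)
    near=lambda p,r:ok&(np.hypot(X[...,0]-p[0],X[...,1]-p[1])<r)
    S0=(.487,-.187)
    s=near(S0,.055)
    fl=s&(abs(X[...,2]-.087)<.006); print('flange',fl.sum(),np.median(X[fl][:,2]),X[fl].mean(0))
    # boundary of flange mask
    m=(s&(X[...,2]>.075)).astype(np.uint8); 
    bd=(m>0)&fl&(cv2.erode(m,np.ones((3,3)))==0); print('flange circle (r .037)',circ(X[bd]),bd.sum())
    tp=s&(X[...,2]>.128); print('top',tp.sum(),X[tp].mean(0))
    r=red&s&(X[...,2]>.075); P=X[r]; print('red stripe n',r.sum(),P.mean(0)); print(np.round(P-np.array([*S0,0]),3).tolist()[:25])
    ho=near((.637,-.186),.06)&(H>5)&(H<22)&(S>140); print('holder',ho.sum(),X[ho].mean(0))
    L=near((.495,.19),.12)
    blue=L&(H>100)&(H<130)&(S>90)&(X[...,2]>.08); P=X[blue]; cc,n,P2=fitplane(P)
    d=np.linalg.svd(P2-P2.mean(0),full_matrices=False)[2][0]; print('blue',blue.sum(),len(P2),P2.mean(0),'n',n,'tilt',np.degrees(np.arccos(n[2])),'dir',d)
    rl=red&L; print('red lever',rl.sum(),X[rl].mean(0) if rl.any() else '')
    o=f['color'].copy(); 
    for k in ('lever','squeeze_bottle'):
        pass
f=dict(np.load('top0.npz'))
big=np.hstack([cv2.resize(f['color'][225:275,325:415],(400,222),interpolation=2), cv2.resize(f['color'][205:285,140:262],(400,262),interpolation=2)[:222]])
big=np.vstack([big]); cv2.imwrite('pics/z0.png',big[...,::-1])
E
```

```text
scene 382.7145959652749 -0.08699383687343201
flange 417 0.08646336774321034 [ 0.49801248 -0.18745887  0.08657645]
flange circle (r .037) [ 0.49108106 -0.18728136  0.03575631] 60
top 45 [ 0.49241968 -0.18653413  0.13339483]
red stripe n 29 [ 0.50415503 -0.17159553  0.09966834]
[[0.014, 0.01, 0.121], [0.013, 0.013, 0.119], [0.013, 0.01, 0.117], [0.015, 0.012, 0.118], [0.016, 0.009, 0.116], [0.017, 0.011, 0.117], [0.013, 0.008, 0.11], [0.016, 0.011, 0.112], [0.014, 0.013, 0.109], [0.014, 0.01, 0.107], [0.014, 0.012, 0.106], [0.014, 0.01, 0.103], [0.015, 0.012, 0.104], [0.015, 0.011, 0.1], [0.015, 0.011, 0.096], [0.015, 0.013, 0.096], [0.016, 0.012, 0.093], [0.014, 0.014, 0.087], [0.014, 0.016, 0.086], [0.016, 0.019, 0.087], [0.017, 0.016, 0.085], [0.019, 0.018, 0.087], [0.02, 0.02, 0.086], [0.021, 0.023, 0.087], [0.023, 0.025, 0.089]]
holder 497 [ 0.64147518 -0.19059333  0.06196281]
blue 270 260 [0.506244   0.17303672 0.12480246] n [0.1811373  0.05694931 0.98180754] tilt 10.945709146080441 dir [ 0.21539534 -0.97638076  0.01689545]
red lever 1 [0.48108012 0.21742102 0.12081957]
top 421.8
[... 386 characters left out ...]
022, 0.025, 0.083], [0.02, 0.029, 0.083], [0.02, 0.027, 0.085], [0.02, 0.025, 0.087], [0.02, 0.023, 0.085], [0.018, 0.024, 0.083], [0.018, 0.023, 0.089], [0.018, 0.021, 0.088], [0.018, 0.018, 0.086], [0.015, 0.022, 0.081], [0.015, 0.02, 0.086], [0.015, 0.018, 0.084], [0.015, 0.015, 0.083], [0.013, 0.02, 0.085], [0.013, 0.018, 0.088], [0.013, 0.015, 0.082], [0.013, 0.014, 0.088], [0.013, 0.014, 0.103], [0.013, 0.014, 0.116], [0.013, 0.012, 0.116]]
holder 453 [ 0.63664457 -0.18966395  0.05950762]
blue 476 407 [0.49723558 0.17294467 0.12387329] n [-0.32496983 -0.07940242  0.9423852 ] tilt 19.54394319694245 dir [-0.22761622  0.97374196  0.0041773 ]
red lever 33 [0.48161977 0.22219309 0.12441393]
```

View pics/z0.png

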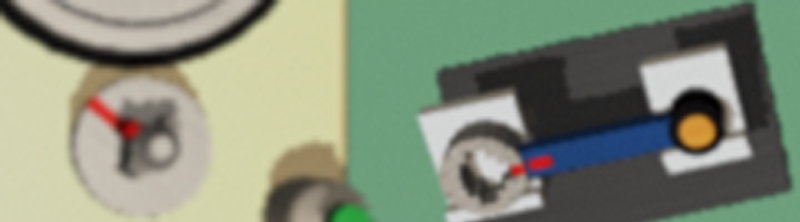

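```bash
cat > plan.py <<'E'
from h import *
def rows(Rt,pt,N,grip,p0=None,R0=None,show=True):
    """rows bringing the TCP straight to pt,Rt in N rows"""
    s=arm.observe(); p0=s['tcp_pos'] if p0 is None else p0; R0=rot() if R0 is None else R0
    w=(R0.inv()*Rt).as_rotvec(); out=[];p=np.array(p0,float);R=R0
    for k in range(N):
        pn=p0+(pt-p0)*(k+1)/N
        d=R.inv().apply(pn-p)/.025; t=w/N/.15
        d=np.round(d,2); t=np.round(t,2)
        p=p+R.apply(d*.025); R=R*Rn.from_rotvec(t*.15); out.append([d.tolist(),t.tolist(),grip])
    if show:
        print('dist mm',np.linalg.norm(pt-p0)*1e3,'ang deg',np.degrees(np.linalg.norm(w)),'max',max(max(map(abs,r[0]+r[1])) for r in out))
        for i in range(0,N,12): print(str(out[i:i+12]).replace(' ',''))
    return p,R
def tool_from_lever(x,z):
    z=z/np.linalg.norm(z); x=x-(x@z)*z; x/=np.linalg.norm(x); y=np.cross(z,x)
    return Rn.from_matrix(np.c_[x,y,z]), Rn.from_matrix(np.c_[-x,y,-z])
E
python3 - <<'E'
from plan import *
lx=np.array([.222,-.975,0.]);lx/=np.linalg.norm(lx); t=np.radians(27)
rx=np.array([-lx[1],lx[0],0]); lz=-np.sin(t)*rx+np.cos(t)*np.array([0,0,1.])
RL,RT=tool_from_lever(lx,lz)
loc={'lever_bore':[0,0,.03],'lever_grip':[.06,0,.018],'lever_tip':[.15,0,0]}
m={'lever_bore':[(.4706,.2568,.1302),(.4723,.2541,.1229)],'lever_grip':[(.4937,.1981,.119),(.4886,.1962,.1129)],'lever_tip':[(.526,.1115,.1018),(.5225,.1108,.0964)]}
O=np.array([[np.array(p)-RL.apply(loc[k]) for p in m[k]] for k in m]); print(O.round(4)); o=O.mean((0,1)); print('origin',o)
for c in ('scene','top'):
    f=dict(np.load(c+'0.npz')); X=cloud(f); q=RL.inv().apply((X-o).reshape(-1,3)).reshape(X.shape)
    hsv=cv2.cvtColor(f['color'],cv2.COLOR_RGB2HSV).astype(int)
    b=(hsv[...,0]>100)&(hsv[...,0]<130)&(hsv[...,1]>90)&(abs(q[...,1])<.03)&(abs(q[...,2]-.02)<.03)&(q[...,0]>.035)&(q[...,0]<.12)
    Q=q[b]; print(c,'y pct',np.percentile(Q[:,1],[3,50,97]),'z',np.percentile(Q[:,2],[3,50,75,97]))
    bt=Q[Q[:,2]>np.percentile(Q[:,2],50)]; print(np.polyfit(bt[:,0],bt[:,1],1))
g=o+RL.apply([.058,0,.018]); print('grip',g,'tip pt',g+.0187*-lz)
np.savez('lev.npz',o=o,RL=RL.as_matrix(),RT=RT.as_matrix(),g=g,lz=lz)
pre=g-.0187*lz+.12*lz
p,R=rows(RT,pre,24,-1)
E
```

```text
[[[0.4839 0.2598 0.1035]
  [0.4856 0.2571 0.0962]]

 [[0.4883 0.2584 0.103 ]
  [0.4832 0.2565 0.0969]]

 [[0.4927 0.2578 0.1018]
  [0.4892 0.2571 0.0964]]]
origin [0.48715853 0.25778242 0.09961056]
scene y pct [-0.0038077   0.01336432  0.01650589] z [0.01378401 0.0238683  0.02670792 0.02839984]
[-0.00035969  0.00791995]
top y pct [-0.00874886  0.00551801  0.01268723] z [0.0125506  0.02561546 0.02695591 0.02894958]
[0.00733164 0.00175529]
grip [0.49206722 0.19941562 0.11564868] tip pt [0.50034498 0.2013004  0.09898686]
dist mm 494.2021719828444 ang deg 67.91460779344483 max 0.82
[[[-0.64,-0.51,0.04],[-0.12,-0.07,0.3],-1],[[-0.67,-0.48,0.04],[-0.12,-0.07,0.3],-1],[[-0.69,-0.46,0.04],[-0.12,-0.07,0.3],-1],[[-0.71,-0.42,0.04],[-0.12,-0.07,0.3],-1],[[-0.72,-0.39,0.04],[-0.12,-0.07,0.3],-1],[[-0.74,-0.35,0.04],[-0.12,-0.07,0.3],-1],[[-0.76,-0.33,0.04],[-0.12,-0.07,0.3],-1],[[-0.77,-0.29,0.04],[-0.12,-0.07,0.3],-1],[[-0.78,-0.26,0.05],[-0.12,-0.07,0.3],-1],[[-0.79,-0.22,0.05],[-0.12,-0.07,0.3],-1],[[-0.8,-0.19,0.06],[-0.12,-0.07,0.3],-1],[[-0.8,-0.15,0.06],[-0.12,-0.07,0.3],-1]]
[[[-0.82,-0.12,0.06],[-0.12,-0.07,0.3],-1],[[-0.81,-0.08,0.08],[-0.12,-0.07,0.3],-1],[[-0.82,-0.05,0.08],[-0.12,-0.07,0.3],-1],[[-0.82,-0.01,0.09],[-0.12,-0.07,0.3],-1],[[-0.82,0.02,0.1],[-0.12,-0.07,0.3],-1],[[-0.81,0.06,0.1],[-0.12,-0.07,0.3],-1],[[-0.81,0.1,0.12],[-0.12,-0.07,0.3],-1],[[-0.81,0.12,0.13],[-0.12,-0.07,0.3],-1],[[-0.79,0.16,0.14],[-0.12,-0.07,0.3],-1],[[-0.79,0.2,0.15],[-0.12,-0.07,0.3],-1],[[-0.77,0.22,0.16],[-0.12,-0.07,0.3],-1],[[-0.77,0.26,0.17],[-0.12,-0.07,0.3],-1]]
```

Request:
play_rows:
  rows:
    - [[-0.64,-0.51,0.04],[-0.12,-0.07,0.3],-1]
    - [[-0.67,-0.48,0.04],[-0.12,-0.07,0.3],-1]
    - [[-0.69,-0.46,0.04],[-0.12,-0.07,0.3],-1]
    - [[-0.71,-0.42,0.04],[-0.12,-0.07,0.3],-1]
    - [[-0.72,-0.39,0.04],[-0.12,-0.07,0.3],-1]
    - [[-0.74,-0.35,0.04],[-0.12,-0.07,0.3],-1]
    - [[-0.76,-0.33,0.04],[-0.12,-0.07,0.3],-1]
    - [[-0.77,-0.29,0.04],[-0.12,-0.07,0.3],-1]
    - [[-0.78,-0.26,0.05],[-0.12,-0.07,0.3],-1]
    - [[-0.79,-0.22,0.05],[-0.12,-0.07,0.3],-1]
    - [[-0.8,-0.19,0.06],[-0.12,-0.07,0.3],-1]
    - [[-0.8,-0.15,0.06],[-0.12,-0.07,0.3],-1]
  newtons: 110

```text
t: 2.7
tcp_pos: [0.3007, 0.3787, 0.2183]
ee_rot: [0.077, 0.391, 0.911, 0.102]
contact_force: [0.9, 0.4, 0.3]
finger_gap: 1.003
```

Request:
play_rows:
  rows:
    - [[-0.82,-0.12,0.06],[-0.12,-0.07,0.3],-1]
    - [[-0.81,-0.08,0.08],[-0.12,-0.07,0.3],-1]
    - [[-0.82,-0.05,0.08],[-0.12,-0.07,0.3],-1]
    - [[-0.82,-0.01,0.09],[-0.12,-0.07,0.3],-1]
    - [[-0.82,0.02,0.1],[-0.12,-0.07,0.3],-1]
    - [[-0.81,0.06,0.1],[-0.12,-0.07,0.3],-1]
    - [[-0.81,0.1,0.12],[-0.12,-0.07,0.3],-1]
    - [[-0.81,0.12,0.13],[-0.12,-0.07,0.3],-1]
    - [[-0.79,0.16,0.14],[-0.12,-0.07,0.3],-1]
    - [[-0.79,0.2,0.15],[-0.12,-0.07,0.3],-1]

```text
t: 3.95
tcp_pos: [0.4267, 0.1987, 0.207]
ee_rot: [0.139, 0.592, 0.772, 0.182]
contact_force: [0.4, -0.3, 0.3]
finger_gap: 1.002
```

```bash
python3 - <<'E'
from plan import *
d=np.load('lev.npz'); RT=Rn.from_matrix(d['RT']);g=d['g']+ .0015*np.array([.89,.2,.45]);lz=d['lz']
p,R=rows(RT,g-.0187*lz+.075*lz,5,-1)
rows(RT,g-.0187*lz,5,-1,p,R)
print(arm.observe()['tcp_pos'],arm.observe()['t'])
E
```

```text
dist mm 58.42859899958797 ang deg 2.300505475476299 max 0.44
[[[-0.12,0.14,0.43],[-0.01,-0.03,0.05],-1],[[-0.12,0.13,0.43],[-0.01,-0.03,0.05],-1],[[-0.12,0.14,0.43],[-0.01,-0.03,0.05],-1],[[-0.12,0.13,0.43],[-0.01,-0.03,0.05],-1],[[-0.11,0.14,0.44],[-0.01,-0.03,0.05],-1]]
dist mm 74.92597205593484 ang deg 0.2756780100408694 max 0.6
[[[0.0,0.0,0.6],[-0.0,0.0,-0.0],-1],[[0.01,0.0,0.6],[-0.0,0.0,-0.0],-1],[[-0.0,0.0,0.6],[-0.0,0.0,-0.0],-1],[[0.0,0.0,0.6],[-0.0,0.0,-0.0],-1],[[0.0,0.0,0.6],[-0.0,0.0,-0.0],-1]]
[0.42665157 0.19869441 0.20701629] 3.95
```

Request:
play_rows:
  rows:
    - [[-0.12,0.14,0.43],[-0.01,-0.03,0.05],-1]
    - [[-0.12,0.13,0.43],[-0.01,-0.03,0.05],-1]
    - [[-0.12,0.14,0.43],[-0.01,-0.03,0.05],-1]
    - [[-0.12,0.13,0.43],[-0.01,-0.03,0.05],-1]
    - [[-0.11,0.14,0.44],[-0.01,-0.03,0.05],-1]
    - [[0,0,0.5],[0,0,0],-1]
    - [[0,0,0.5],[0,0,0],-1]

```text
t: 4.82
tcp_pos: [0.4831, 0.1959, 0.1399]
ee_rot: [0.147, 0.609, 0.758, 0.181]
contact_force: [0.0, -0.5, -0.7]
finger_gap: 1.003
```

```bash
python3 - <<'E'
from plan import *
d=np.load('lev.npz'); RT=Rn.from_matrix(d['RT']);g=d['g']+ .0015*np.array([.89,.2,.45]);lz=d['lz']
rows(RT,g-.0187*lz,4,-1)
f=arm.grab_frame('scene'); cv2.imwrite('pics/pre.png',cv2.resize(f['color'][110:260,260:420],(640,600),interpolation=2)[...,::-1])
E
```

```text
dist mm 44.68106037477533 ang deg 0.4729019853142471 max 0.45
[[[0.02,-0.01,0.45],[0.0,0.01,-0.01],-1],[[0.01,-0.01,0.44],[0.0,0.01,-0.01],-1],[[0.02,-0.01,0.45],[0.0,0.01,-0.01],-1],[[0.01,-0.01,0.45],[0.0,0.01,-0.01],-1]]
```

View pics/pre.png

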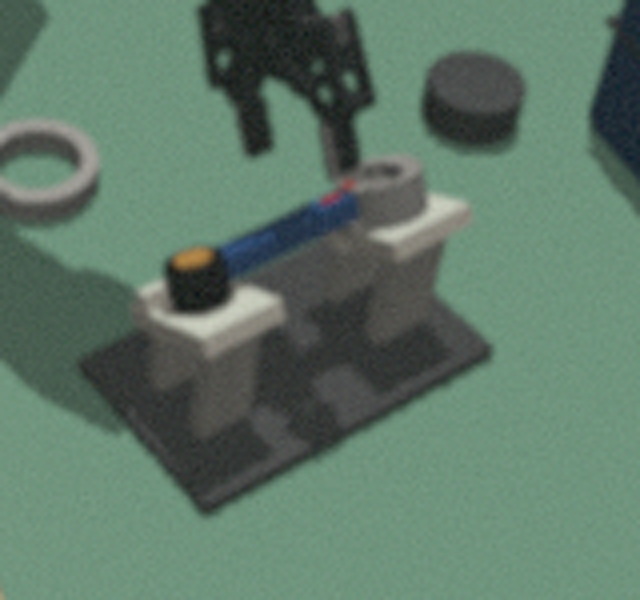

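The open fingers straddle the bar beside the hub (bar at ~(330,205), fingers at ~(255,140) and (345,165)), clear of the cradles. I'll go down and grip.

Request:
play_rows:
  rows:
    - [[0.02,0,0.45],[0,0.01,-0.01],-1]
    - [[0.01,0,0.45],[0,0.01,-0.01],-1]
    - [[0.02,0,0.45],[0,0.01,-0.01],-1]
    - [[0.01,0,0.45],[0,0.01,-0.01],-1]
    - [[0,0,0],[0,0,0],1]
    - [[0,0,0],[0,0,0],1]
    - [[0,0,0],[0,0,0],1]
    - [[0,0,0],[0,0,0],1]
    - [[0,0,0],[0,0,0],1]
    - [[0,0,0],[0,0,0],1]
  newtons: 110

```text
t: 6.12
tcp_pos: [0.5031, 0.2019, 0.0955]
ee_rot: [0.145, 0.606, 0.761, 0.182]
contact_force: [1.1, 0.7, -3.4]
finger_gap: 0.242
```

```bash
python3 - <<'E'
from plan import *
s=arm.observe();print(s['finger_gap'],s['contact_force'],s['wrist_torque'],s['tcp_pos'])
d=np.load('lev.npz'); print('in lever frame',Rn.from_matrix(d['RL']).inv().apply(s['tcp_pos']-d['o']))
E
```

```text
0.24190297334768804 [ 1.1277556   0.70693407 -3.37194287] [-0.20184722  0.34921282  0.22111917] [0.50306009 0.20189616 0.09551484]
in lever frame [ 0.05802189  0.00090039 -0.00505551]
```

Request:
play_rows:
  rows:
    - [[0,0,-0.3],[0,0,0],1]
    - [[0,0,-0.6],[0,0,0],1]
    - [[0,0,-0.8],[0,0,0],1]
    - [[0,0,-0.8],[0,0,0],1]
    - [[0,0.3,-0.8],[0,0,0],1]
    - [[0,0.3,-0.8],[0,0,0],1]
    - [[0,0.3,-0.6],[0,0,0],1]

```text
t: 7.0
tcp_pos: [0.4619, 0.1903, 0.2084]
ee_rot: [0.141, 0.607, 0.762, 0.175]
contact_force: [-0.5, -0.3, -5.2]
finger_gap: 0.241
```

```bash
python3 - <<'E'
from plan import *
s=arm.observe();print(s['finger_gap'],s['contact_force'],s['tcp_pos'])
a=np.radians(51); x=np.array([np.cos(a),np.sin(a),0]); RL,RT=tool_from_lever(x,np.array([0,0,1.]))
S=np.array([.4885,-.186,0])
mid=np.array([.49,.06,.235])
rows(RT,S+.058*x+[0,0,.195],24,1)
E
```

```text
0.2406112220518616 [-0.48620063 -0.32320663 -5.22626798] [0.46188373 0.19033772 0.20835091]
dist mm 337.4867769204246 ang deg 129.52936288293859 max 0.61
[[[-0.56,-0.03,0.01],[0.07,0.14,-0.61],1],[[-0.56,-0.08,0.0],[0.07,0.14,-0.61],1],[[-0.55,-0.13,-0.01],[0.07,0.14,-0.61],1],[[-0.53,-0.18,-0.01],[0.07,0.14,-0.61],1],[[-0.51,-0.23,-0.03],[0.07,0.14,-0.61],1],[[-0.49,-0.27,-0.04],[0.07,0.14,-0.61],1],[[-0.46,-0.32,-0.04],[0.07,0.14,-0.61],1],[[-0.43,-0.36,-0.05],[0.07,0.14,-0.61],1],[[-0.4,-0.4,-0.05],[0.07,0.14,-0.61],1],[[-0.35,-0.43,-0.06],[0.07,0.14,-0.61],1],[[-0.32,-0.46,-0.06],[0.07,0.14,-0.61],1],[[-0.26,-0.49,-0.06],[0.07,0.14,-0.61],1]]
[[[-0.22,-0.52,-0.05],[0.07,0.14,-0.61],1],[[-0.17,-0.53,-0.06],[0.07,0.14,-0.61],1],[[-0.12,-0.55,-0.06],[0.07,0.14,-0.61],1],[[-0.07,-0.56,-0.05],[0.07,0.14,-0.61],1],[[-0.02,-0.56,-0.05],[0.07,0.14,-0.61],1],[[0.03,-0.56,-0.04],[0.07,0.14,-0.61],1],[[0.09,-0.55,-0.03],[0.07,0.14,-0.61],1],[[0.14,-0.55,-0.03],[0.07,0.14,-0.61],1],[[0.19,-0.53,-0.01],[0.07,0.14,-0.61],1],[[0.23,-0.51,-0.01],[0.07,0.14,-0.61],1],[[0.28,-0.48,0.0],[0.07,0.14,-0.61],1],[[0.33,-0.46,0.02],[0.07,0.14,-0.61],1]]
```

Request:
play_rows:
  rows:
    - [[-0.56,-0.03,0.01],[0.07,0.14,-0.61],1]
    - [[-0.56,-0.08,0],[0.07,0.14,-0.61],1]
    - [[-0.55,-0.13,-0.01],[0.07,0.14,-0.61],1]
    - [[-0.53,-0.18,-0.01],[0.07,0.14,-0.61],1]
    - [[-0.51,-0.23,-0.03],[0.07,0.14,-0.61],1]
    - [[-0.49,-0.27,-0.04],[0.07,0.14,-0.61],1]
    - [[-0.46,-0.32,-0.04],[0.07,0.14,-0.61],1]
    - [[-0.43,-0.36,-0.05],[0.07,0.14,-0.61],1]
    - [[-0.4,-0.4,-0.05],[0.07,0.14,-0.61],1]
    - [[-0.35,-0.43,-0.06],[0.07,0.14,-0.61],1]
    - [[-0.32,-0.46,-0.06],[0.07,0.14,-0.61],1]
    - [[-0.26,-0.49,-0.06],[0.07,0.14,-0.61],1]

```text
t: 8.5
tcp_pos: [0.4832, 0.0172, 0.1996]
ee_rot: [0.073, 0.088, 0.989, 0.094]
contact_force: [0.2, 0.1, -5.1]
finger_gap: 0.241
```

```bash
python3 - <<'E'
from plan import *
s=arm.observe();print(s['finger_gap'],s['contact_force'],s['tcp_pos'],s['joints'])
a=np.radians(51); x=np.array([np.cos(a),np.sin(a),0]); RL,RT=tool_from_lever(x,np.array([0,0,1.]))
S=np.array([.4885,-.186,0])
rows(RT,S+.058*x+[0,0,.195],12,1)
E
```

```text
0.24094350345886784 [ 0.16168752  0.10498586 -5.12489811] [0.4832493  0.01718461 0.19960897] [-0.09314409 -0.0155267  -0.53369619  0.90542932  0.18865676  0.09777804]
dist mm 163.59470782616455 ang deg 62.50651589340613 max 0.59
[[[-0.23,-0.49,-0.05],[0.06,0.12,-0.59],1],[[-0.19,-0.51,-0.06],[0.06,0.12,-0.59],1],[[-0.14,-0.52,-0.05],[0.06,0.12,-0.59],1],[[-0.09,-0.54,-0.05],[0.06,0.12,-0.59],1],[[-0.05,-0.54,-0.04],[0.06,0.12,-0.59],1],[[0.01,-0.54,-0.04],[0.06,0.12,-0.59],1],[[0.05,-0.55,-0.04],[0.06,0.12,-0.59],1],[[0.1,-0.53,-0.03],[0.06,0.12,-0.59],1],[[0.15,-0.52,-0.02],[0.06,0.12,-0.59],1],[[0.2,-0.51,-0.01],[0.06,0.12,-0.59],1],[[0.24,-0.49,-0.01],[0.06,0.12,-0.59],1],[[0.28,-0.47,0.0],[0.06,0.12,-0.59],1]]
```

Request:
play_rows:
  rows:
    - [[-0.23,-0.49,-0.05],[0.06,0.12,-0.59],1]
    - [[-0.19,-0.51,-0.06],[0.06,0.12,-0.59],1]
    - [[-0.14,-0.52,-0.05],[0.06,0.12,-0.59],1]
    - [[-0.09,-0.54,-0.05],[0.06,0.12,-0.59],1]
    - [[-0.05,-0.54,-0.04],[0.06,0.12,-0.59],1]
    - [[0.01,-0.54,-0.04],[0.06,0.12,-0.59],1]
    - [[0.05,-0.55,-0.04],[0.06,0.12,-0.59],1]
    - [[0.1,-0.53,-0.03],[0.06,0.12,-0.59],1]
    - [[0.15,-0.52,-0.02],[0.06,0.12,-0.59],1]
    - [[0.2,-0.51,-0.01],[0.06,0.12,-0.59],1]
    - [[0.24,-0.49,-0.01],[0.06,0.12,-0.59],1]
    - [[0.28,-0.47,0],[0.06,0.12,-0.59],1]

```text
t: 10.0
tcp_pos: [0.5203, -0.1454, 0.1944]
ee_rot: [-0.004, -0.444, 0.896, 0.001]
contact_force: [-0.2, -0.4, -5.2]
finger_gap: 0.243
```

```bash
python3 - <<'E'
from plan import *
s=arm.observe();print(s['finger_gap'],s['contact_force'],s['tcp_pos'],s['t'],rot().as_matrix().round(3).tolist())
out=[]
for c in ('scene','top'):
    f=arm.grab_frame(c); np.savez(c+'1.npz',**f)
    for n in ('lever','lever_bore','lever_tip','shaft_top'):
        print(c,n,[(np.round(d['location'],4),round(d['confidence'],2)) for d in arm.pinpoint(c,n)][:2])
    u,v=proj(f,[.51,-.16,.19]).astype(int); w=50
    out.append(cv2.resize(f['color'][v-w:v+w,u-w:u+w],(400,400),interpolation=2))
cv2.imwrite('pics/st.png',np.hstack(out)[...,::-1])
E
```

```text
0.24329207584120566 [-0.18096175 -0.37942244 -5.1872302 ] [ 0.52032471 -0.14541352  0.19438273] 10.0 [[-0.606, -0.795, -0.009], [-0.795, 0.606, -0.002], [0.007, 0.006, -1.0]]
scene lever [(array([ 0.4835, -0.1928,  0.1948]), 0.81)]
scene lever_bore [(array([ 0.4812, -0.1922,  0.2328]), 0.95)]
scene lever_tip [(array([ 0.5765, -0.0709,  0.2034]), 0.59)]
scene shaft_top [(array([ 0.483 , -0.1865,  0.1334]), 0.62)]
top lever [(array([ 0.5043,  0.1827, -0.0025]), 0.38)]
top lever_bore []
top lever_tip [(array([ 0.5752, -0.0685,  0.1963]), 0.87)]
top shaft_top [(array([ 0.4886, -0.1838,  0.1336]), 0.43)]
```

View pics/st.png

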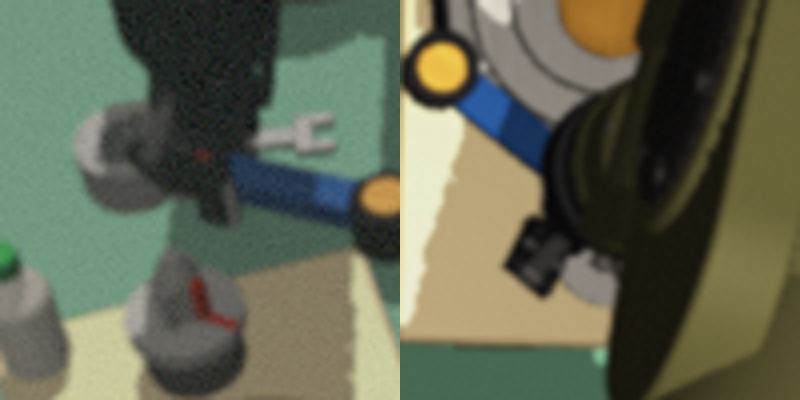

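```bash
cat > hub.py <<'E'
from m import *
from plan import *
def meas(f,c):
    X=cloud(f); hsv=cv2.cvtColor(f['color'],cv2.COLOR_RGB2HSV).astype(int); H,S,V=hsv[...,0],hsv[...,1],hsv[...,2]
    s=arm.observe(); R=rot(); q=R.inv().apply((X-s['tcp_pos']).reshape(-1,3)).reshape(X.shape)*[-1,1,-1]; # lever-like axes, origin tcp
    Lx=lambda a:abs(a)
    y=(np.hypot(q[...,0]-.092,q[...,1])<.03)&(H>8)&(H<32)&(S>110)&(abs(q[...,2]-.03)<.025)
    P=q[y]; 
    if len(P)>5:
        print(c,'boss cap n',len(P),'bbox mid',(P.min(0)+P.max(0))/2,'med',np.median(P,0), 'ext',np.ptp(P,axis=0))
    b=(H>100)&(H<130)&(S>80)&(q[...,0]>.01)&(q[...,0]<.075)&(abs(q[...,1])<.025)&(abs(q[...,2]-.02)<.03)
    P=q[b]; t=P[P[:,2]>np.percentile(P[:,2],40)]
    print(c,'bar top z fit (slope=droop)',len(t),np.polyfit(t[:,0],t[:,2],1),'y',np.percentile(P[:,1],[5,50,95]),np.polyfit(P[:,0],P[:,1],1))
    h=(abs(q[...,0]+.058)<.036)&(abs(q[...,1])<.036)&(q[...,2]>-.02)&(q[...,2]<.05)&(S<60)&(V>60)
    P=q[h]; 
    if len(P)>20: print(c,'hub n',len(P),'z pct',np.percentile(P[:,2],[1,5,50,90,97]),'x',np.percentile(P[:,0],[1,5,50]),'y',np.percentile(P[:,1],[2,50,98]))
    return X,q,h
E
python3 - <<'E'
from hub import *
for c in ('scene','top'):
    f=dict(np.load(c+'1.npz')); X,q,h=meas(f,c)
    if c=='scene':
        P=q[h]; t=P[P[:,2]>np.percentile(P[:,2],97)-.008]; print('top face',len(t)); cc,n,_=fitplane(t); print('n in tool-lever axes',n,cc)
        o=circ(t); print(o)
        m=(h).astype(np.uint8)
        # side points: r=29 fit
        sd=P[(P[:,2]<.018)&(P[:,2]>-.005)]; r=least_squares(lambda p:np.hypot(sd[:,0]-p[0],sd[:,1]-p[1])-.029,[-.058,0],loss='soft_l1',f_scale=.001).x; print('hub side axis (r29)',r,len(sd))
        R=rot(); fx=arm.observe()['tcp_pos']; w=fx+R.apply([-r[0],r[1],0]); print('hub axis world',w)
        # shaft flange side with the same method, r=37, z<.083
        hsv=cv2.cvtColor(f['color'],cv2.COLOR_RGB2HSV).astype(int)
        s=(np.hypot(X[...,0]-.49,X[...,1]+.187)<.045)&(X[...,2]>.055)&(X[...,2]<.08)&(hsv[...,1]<70); S=X[s]
        S=S[np.hypot(S[:,0]-.49,S[:,1]+.187)>.025]; r2=least_squares(lambda p:np.hypot(S[:,0]-p[0],S[:,1]-p[1])-.037,[.49,-.187],loss='soft_l1',f_scale=.001).x; print('flange side axis',r2,len(S))
        s=(np.hypot(X[...,0]-.49,X[...,1]+.187)<.042)&(abs(X[...,2]-.0865)<.004); print('flange top bbox',X[s].min(0),X[s].max(0))
E
```

```text
scene boss cap n 108 bbox mid [ 0.0917996  -0.00013913  0.0370662 ] med [ 0.0922758  -0.00072144  0.03779247] ext [0.02788165 0.02809552 0.00598041]
scene bar top z fit (slope=droop) 180 [-0.01248815  0.03406596] y [-0.01182386 -0.00842976  0.00516603] [ 0.01879361 -0.00661078]
scene hub n 418 z pct [0.00640407 0.00891863 0.02996985 0.03641686 0.03723256] x [-0.0839921  -0.07972344 -0.06349432] y [-0.03244632 -0.0190883   0.02117419]
top face 216
n in tool-lever axes [0.05192597 0.00917156 0.99860882] [-0.06683107 -0.00760652  0.03526087]
[-0.05382905 -0.00468543  0.02469895]
hub side axis (r29) [-0.05594868 -0.00257875] 102
hub axis world [ 0.48862387 -0.19089181  0.19478828]
flange side axis [ 0.48376827 -0.18669642] 111
flange top bbox [ 0.45632669 -0.22326339  0.08256799] [ 0.52570368 -0.15025795  0.09005542]
top boss cap n 160 bbox mid [0.09239633 0.00218596 0.0340332 ] med [0.09227422 0.00242797 0.03471228] ext [0.02797962 0.02791221 0.00863583]
top bar top z fit (slope=droop) 156 [0.00798758 0.03145607] y [-0.00786986  0.00270957  0.0117418 ] [-0.02398043  0.00359568]
```

```bash
python3 - <<'E'
from hub import *
for fn in ('scene0','top0','scene1'):
    f=dict(np.load(fn+'.npz')); X=cloud(f); hsv=cv2.cvtColor(f['color'],cv2.COLOR_RGB2HSV).astype(int)
    red=((hsv[...,0]<8)|(hsv[...,0]>170))&(hsv[...,1]>120)&(hsv[...,2]>60)
    s=red&(np.hypot(X[...,0]-.49,X[...,1]+.187)<.042)&(abs(X[...,2]-.086)<.007); P=X[s][:,:2]
    c=P.mean(0); d=np.linalg.svd(P-c)[2][0]; d*=np.sign(d[1])
    S=np.array([.489,-.1865]); print(fn,len(P),'pca',np.degrees(np.arctan2(d[1],d[0])),'offset of S from line',np.cross(d,S-c),'radial',np.degrees(np.arctan2(*(c-S)[::-1])), np.percentile(np.hypot(*(P-S).T),[5,95]))
s=arm.observe(); S=np.array([.489,-.1865,0])
a=np.radians(50.5); x=np.array([np.cos(a),np.sin(a),0]); RL,RT=tool_from_lever(x,np.array([0,0,1.]))
p,R=rows(RT,S+.058*x+[0,0,.085+.05+.004-.006],5,1)
E
```

```text
scene0 12 pca 47.4864156093274 offset of S from line -0.0005089251363787125 radial 48.5243537102024 [0.01934973 0.03665195]
top0 24 pca 48.79567089278066 offset of S from line -0.002680588716929907 radial 54.75115148725832 [0.01721358 0.03526663]
scene1 13 pca 52.62790666667699 offset of S from line 0.0022952970579897536 radial 47.46681391372297 [0.01620891 0.03466754]
dist mm 61.79687433510823 ang deg 2.0878265542638887 max 0.5
[[[-0.05,-0.02,0.49],[0.01,-0.01,0.05],1],[[-0.05,-0.02,0.49],[0.01,-0.01,0.05],1],[[-0.04,-0.02,0.49],[0.01,-0.01,0.05],1],[[-0.05,-0.02,0.5],[0.01,-0.01,0.05],1],[[-0.05,-0.01,0.49],[0.01,-0.01,0.05],1]]<stdin>:7: DeprecationWarning: Arrays of 2-dimensional vectors are deprecated. Use arrays of 3-dimensional vectors instead. (deprecated in NumPy 2.0)
```

Request:
play_rows:
  rows:
    - [[-0.05,-0.02,0.49],[0.01,-0.01,0.05],1]
    - [[-0.05,-0.02,0.49],[0.01,-0.01,0.05],1]
    - [[-0.04,-0.02,0.49],[0.01,-0.01,0.05],1]
    - [[-0.05,-0.02,0.5],[0.01,-0.01,0.05],1]
    - [[-0.05,-0.01,0.49],[0.01,-0.01,0.05],1]
    - [[0,0,0],[0,0,0],1]

```text
t: 11.25
tcp_pos: [0.5251, -0.1408, 0.1271]
ee_rot: [0.001, -0.424, 0.905, 0.0]
contact_force: [-0.4, -0.1, -4.7]
finger_gap: 0.238
```

```bash
cat > st.py <<'E'
from plan import *
s=arm.observe(); R=rot(); x=-R.as_matrix()[:,0]; o=s['tcp_pos']+R.apply([.058,0,-.006])
print('t',s['t'],'lever est',o.round(4),'dz seat mm',(o[2]-.085)*1e3,'az',np.degrees(np.arctan2(x[1],x[0])).round(2),'tilt',np.degrees(R.as_rotvec()*0+0)[:1],'zax',R.as_matrix()[:,2].round(3),'F',s['contact_force'].round(1),'M',s['wrist_torque'].round(2),'gap',round(s['finger_gap'],3))
E
python3 - <<'E'
from st import *
S=np.array([.489,-.1865,0])
a=np.radians(50.5); x=np.array([np.cos(a),np.sin(a),0]); RL,RT=tool_from_lever(x,np.array([0,0,1.]))
p,R=rows(RT,S+.058*x+[0,0,.085+.036-.006],5,1)
f=arm.grab_frame('scene'); u,v=proj(f,[.5,-.17,.14]).astype(int); w=40
cv2.imwrite('pics/cone.png',cv2.resize(f['color'][v-w:v+w,u-w:u+w],(560,560),interpolation=2)[...,::-1])
E
```

```text
t 11.25 lever est [ 0.488  -0.1853  0.133 ] dz seat mm 48.0449958066503 az 50.22 tilt [0.] zax [ 0.001  0.001 -1.   ] F [-0.4 -0.1 -4.7] M [ 0.09 -0.08  0.04] gap 0.238
dist mm 12.201332321451623 ang deg 0.29451242448651344 max 0.1
[[[0.0,-0.01,0.1],[-0.0,0.0,-0.01],1],[[0.0,-0.01,0.09],[-0.0,0.0,-0.01],1],[[0.01,-0.01,0.1],[-0.0,0.0,-0.01],1],[[-0.0,-0.01,0.1],[-0.0,0.0,-0.01],1],[[0.0,-0.01,0.1],[-0.0,0.0,-0.01],1]]
```

View pics/cone.png

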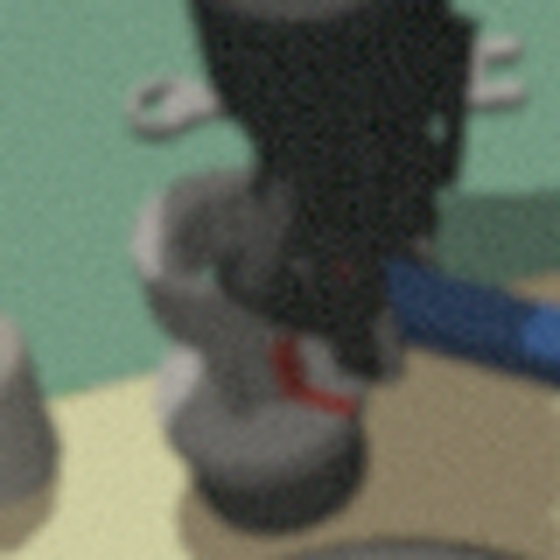

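The hub sits over the shaft, concentric to the eye (hub ~(230,260), flange ~(270,430)), with no side load. I'll lower it onto the cone.

Request:
play_rows:
  rows:
    - [[0,-0.02,0.12],[0,0,-0.01],1]
    - [[0,-0.02,0.12],[0,0,0],1]
    - [[0,-0.01,0.12],[0,0,0],1]
    - [[0,-0.01,0.12],[0,0,0],1]

```text
t: 11.8
tcp_pos: [0.5282, -0.1424, 0.1167]
ee_rot: [0.002, -0.425, 0.905, -0.001]
contact_force: [-0.2, -0.7, -4.3]
finger_gap: 0.241
```

```bash
python3 st.py
```

```text
t 11.8 lever est [ 0.4911 -0.1871  0.1225] dz seat mm 37.51724510315103 az 50.31 tilt [0.] zax [ 0.005 -0.    -1.   ] F [-0.2 -0.7 -4.3] M [ 0.12 -0.1   0.02] gap 0.241
```

Request:
play_rows:
  rows:
    - [[0,0.03,0.1],[0,0,0],1]
    - [[0,0.02,0.1],[0,0,0],1]
    - [[0,0,0.1],[0,0,0],1]
    - [[0,0,0],[0,0,0],1]

```text
t: 12.3
tcp_pos: [0.5268, -0.1417, 0.1084]
ee_rot: [0.002, -0.425, 0.905, -0.001]
contact_force: [-2.7, 2.8, -9.1]
finger_gap: 0.24
```

```bash
python3 st.py
```

```text
t 12.3 lever est [ 0.4898 -0.1863  0.1142] dz seat mm 29.226218486627488 az 50.31 tilt [0.] zax [ 0.005 -0.001 -1.   ] F [-2.7  2.8 -9.1] M [-1.51  2.02 -0.05] gap 0.24
```

Request:
play_rows:
  rows:
    - [[0,0,0],[0,0,0],1]
    - [[0,0,0],[0,0,0],1]

```text
t: 12.55
tcp_pos: [0.527, -0.1416, 0.1085]
ee_rot: [0.002, -0.425, 0.905, -0.001]
contact_force: [5.3, 5.9, -1.7]
finger_gap: 0.242
```

```bash
python3 st.py; python3 - <<'E'
from h import *
f=arm.grab_frame('scene'); u,v=proj(f,[.5,-.17,.12]).astype(int); w=40
cv2.imwrite('pics/c2.png',cv2.resize(f['color'][v-w:v+w,u-w:u+w],(560,560),interpolation=2)[...,::-1])
E
```

```text
t 12.55 lever est [ 0.49   -0.1862  0.1144] dz seat mm 29.361646031571972 az 50.31 tilt [0.] zax [ 0.005 -0.    -1.   ] F [ 5.3  5.9 -1.7] M [-0.82 -0.36 -0.03] gap 0.242
```

View pics/c2.png

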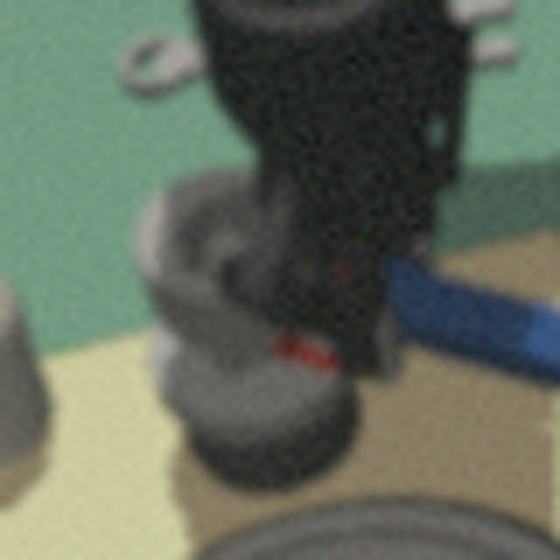

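Request:
play_rows:
  rows:
    - [[-0.06,0,0.04],[0,0,0],1]
    - [[-0.03,0,0.08],[0,0,0],1]
    - [[0,0,0.08],[0,0,0],1]
    - [[0,0,0],[0,0,0],1]

```text
t: 13.1
tcp_pos: [0.5267, -0.1408, 0.1025]
ee_rot: [-0.0, -0.425, 0.905, -0.001]
contact_force: [-1.4, -9.4, 0.5]
finger_gap: 0.238
```

```bash
python3 st.py
```

```text
t 13.1 lever est [ 0.4896 -0.1854  0.1085] dz seat mm 23.53166055145238 az 50.26 tilt [0.] zax [ 0.001 -0.003 -1.   ] F [-1.4 -9.4  0.5] M [ 2.41 -2.24  0.03] gap 0.238
```

Request:
play_rows:
  rows:
    - [[0.03,-0.03,0.08],[0,0,0],1]
    - [[0,0,0.12],[0,0,0],1]
    - [[0,0,0.12],[0,0,0],1]
    - [[0,0,0],[0,0,0],1]

```text
t: 13.6
tcp_pos: [0.5272, -0.1417, 0.094]
ee_rot: [0.0, -0.425, 0.905, -0.001]
contact_force: [-3.3, -10.6, -7.1]
finger_gap: 0.238
```

```bash
python3 st.py
```

```text
t 13.6 lever est [ 0.4901 -0.1863  0.1   ] dz seat mm 15.017635544810837 az 50.27 tilt [0.] zax [ 0.002 -0.002 -1.   ] F [ -3.3 -10.6  -7.1] M [ 2.3  -1.23  0.07] gap 0.238
```

Descending freely with modest side load; continue with a small shift toward −y.

Request:
play_rows:
  rows:
    - [[0.02,-0.02,0.12],[0,0,0],1]
    - [[0.01,0,0.12],[0,0,0],1]
    - [[0,0,0.12],[0,0,0],1]
    - [[0,0,0],[0,0,0],1]

```text
t: 14.1
tcp_pos: [0.5271, -0.1421, 0.0843]
ee_rot: [0.001, -0.425, 0.905, -0.001]
contact_force: [-2.4, 7.4, -11.7]
finger_gap: 0.239
```

```bash
python3 st.py
```

```text
t 14.1 lever est [ 0.49   -0.1868  0.0903] dz seat mm 5.316824804281237 az 50.28 tilt [0.] zax [ 0.002 -0.001 -1.   ] F [ -2.4   7.4 -11.7] M [-2.28  2.62 -0.04] gap 0.239
```

Request:
play_rows:
  rows:
    - [[0,0,0.08],[0,0,0],1]
    - [[0,0,0.08],[0,0,0],1]
    - [[0,0,0.06],[0,0,0],1]
    - [[0,0,0],[0,0,0],1]

```text
t: 14.6
tcp_pos: [0.5275, -0.1423, 0.0791]
ee_rot: [0.001, -0.425, 0.905, -0.001]
contact_force: [-4.9, 5.1, -10.8]
finger_gap: 0.242
```

```bash
python3 st.py
```

```text
t 14.6 lever est [ 0.4904 -0.1869  0.0851] dz seat mm 0.0953869602755425 az 50.28 tilt [0.] zax [ 0.003 -0.002 -1.   ] F [ -4.9   5.1 -10.8] M [-1.64  3.01 -0.09] gap 0.242
```

Request:
play_rows:
  rows:
    - [[0,0,0.06],[0,0,0],1]
    - [[0,0,0.06],[0,0,0],1]
    - [[0,0,0],[0,0,0],1]

```text
t: 14.98
tcp_pos: [0.5257, -0.1445, 0.0767]
ee_rot: [-0.002, -0.424, 0.905, -0.003]
contact_force: [-3.3, 3.0, 5.2]
finger_gap: 0.239
```

```bash
python3 st.py; python3 - <<'E'
from hub import *
f=arm.grab_frame('scene'); X,q,h=meas(f,'scene'); 
P=X[(np.hypot(X[...,0]-.586,X[...,1]+.0715)<.02)&(X[...,2]>.09)]; print('boss top z',np.median(P[:,2]),'expect ~.115+.0015')
f2=arm.grab_frame('top'); X=cloud(f2);P=X[(np.hypot(X[...,0]-.586,X[...,1]+.0715)<.02)&(X[...,2]>.09)]; print('top boss z',np.median(P[:,2]),'expect ~.114')
u,v=proj(f,[.51,-.16,.1]).astype(int); w=45
cv2.imwrite('pics/c3.png',cv2.resize(f['color'][v-w:v+w,u-w:u+w],(560,560),interpolation=2)[...,::-1])
E
```

```text
t 14.975 lever est [ 0.4886 -0.1891  0.083 ] dz seat mm -1.9608075400828624 az 50.22 tilt [0.] zax [-0.001 -0.007 -1.   ] F [-3.3  3.   5.2] M [-0.18  1.75 -0.21] gap 0.239
scene boss cap n 98 bbox mid [ 9.51790694e-02 -4.28373925e-05  4.16622782e-02] med [ 0.096147   -0.00193367  0.04220595] ext [0.02772685 0.02839799 0.00801952]
scene bar top z fit (slope=droop) 133 [-0.00242226  0.03782279] y [-0.01209677 -0.00687972  0.00406669] [-0.01073055 -0.0051152 ]
scene hub n 417 z pct [-0.01195237 -0.00110204  0.02705668  0.04228866  0.0468428 ] x [-0.08657823 -0.08138875 -0.05575335] y [-0.03506698 -0.02279692  0.02077452]
boss top z 0.11727524665998175 expect ~.115+.0015
top boss z 0.11737415213521778 expect ~.114
```

View pics/c3.png

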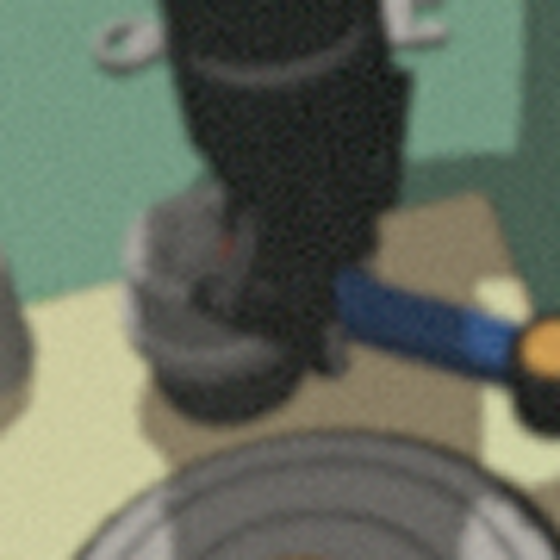

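Request:
play_rows:
  rows:
    - [[0,0,0],[0,0,0],0.3]
    - [[0,0,0],[0,0,0],0.1]
    - [[0,0,0],[0,0,0],0.1]
    - [[0,0,0],[0,0,0],0.1]

```text
t: 15.58
tcp_pos: [0.5284, -0.1444, 0.0778]
ee_rot: [0.001, -0.425, 0.905, -0.004]
contact_force: [-0.3, 0.5, -0.8]
finger_gap: 0.454
```

```bash
python3 st.py; cat > seat.py <<'E'
from hub import *
def look(az):
    for c in ('scene','top'):
        f=arm.grab_frame(c); X=cloud(f); hsv=cv2.cvtColor(f['color'],cv2.COLOR_RGB2HSV).astype(int)
        t=np.array([.489,-.1865])+.15*np.array([np.cos(az),np.sin(az)])
        y=(np.hypot(X[...,0]-t[0],X[...,1]-t[1])<.05)&(X[...,2]>.095)&(X[...,2]<.15)&(hsv[...,0]>8)&(hsv[...,0]<32)&(hsv[...,1]>110)
        P=X[y]
        if len(P)>5:
            cc=(P.min(0)+P.max(0))/2; d=cc-[.489,-.1865,0]; print(c,'boss cap',len(P),cc.round(4),'z',np.median(P[:,2]).round(4),'az',np.degrees(np.arctan2(d[1],d[0])).round(1),'r',np.hypot(*d[:2]).round(4))
        h=(np.hypot(X[...,0]-.489,X[...,1]+.1865)<.03)&(X[...,2]>.1)&(X[...,2]<.128)&(hsv[...,1]<70); P=X[h]
        if len(P)>5: print('  hub top z',np.median(P[:,2]).round(4),'n',len(P),'bbox mid',((P.min(0)+P.max(0))/2).round(4), 'shaft top z',X[(np.hypot(X[...,0]-.489,X[...,1]+.1865)<.01)&(X[...,2]<.15)][:,2].max().round(4))
        for n in ('holder','squeeze_bottle'):
            print('  ',n,[(np.round(d['location'],4),round(d['confidence'],2)) for d in arm.pinpoint(c,n)][:1])
    return f
E
python3 -c "
from seat import *
look(np.radians(50))"
```

```text
t 15.575 lever est [ 0.4913 -0.1889  0.0839] dz seat mm -1.097512035941453 az 50.27 tilt [0.] zax [ 0.004 -0.007 -1.   ] F [-0.3  0.5 -0.8] M [0.02 0.01 0.02] gap 0.454
scene boss cap 99 [ 0.5864 -0.072   0.1171] z 0.118 az 49.6 r 0.1503
  hub top z 0.1168 n 207 bbox mid [ 0.4886 -0.1948  0.1143] shaft top z 0.1392
   holder [(array([ 0.639 , -0.1903,  0.0495]), 0.64)]
   squeeze_bottle [(array([ 0.4489, -0.2822,  0.0356]), 0.76)]
top boss cap 128 [ 0.5846 -0.0707  0.115 ] z 0.1154 az 50.4 r 0.1501
   holder [(array([ 0.6362, -0.1866,  0.0542]), 0.51)]
   squeeze_bottle []
```

```bash
cat > arc.py <<'E'
from plan import *
S=np.array([.489,-.1865,0])
def pose(th,off,z=.078,r=.058):
    a=np.radians(th); x=np.array([np.cos(a),np.sin(a),0]); y=np.array([-x[1],x[0],0])
    return tool_from_lever(x,np.array([0,0,1.]))[1], S+r*x+off*y+[0,0,z]
def arc(ths,offs,grip):
    s=arm.observe(); p=s['tcp_pos']; R=rot(); out=[]
    for th,off in zip(ths,offs):
        Rt,pt=pose(th,off); d=np.round(R.inv().apply(pt-p)/.025,2); t=np.round((R.inv()*Rt).as_rotvec()/.15,2)
        out.append([d.tolist(),t.tolist(),grip]); p=p+R.apply(d*.025); R=R*Rn.from_rotvec(t*.15)
    print(str(out).replace(' ',''))
E
python3 -c "
from arc import *
arc(np.r_[50,50,np.linspace(47.5,26,9)],np.r_[-.004,-.008,[-.008]*9],.1)"
```

```text
[[[-0.03,-0.06,-0.02],[-0.05,-0.02,0.03],0.1],[[0.0,-0.16,-0.0],[0.0,0.0,0.0],0.1],[[0.02,-0.1,-0.0],[0.0,0.0,0.29],0.1],[[0.02,-0.11,-0.0],[0.0,0.0,0.31],0.1],[[0.01,-0.1,-0.0],[0.0,0.0,0.32],0.1],[[0.02,-0.11,-0.0],[0.0,-0.0,0.31],0.1],[[0.02,-0.11,-0.0],[0.0,-0.0,0.31],0.1],[[0.02,-0.11,-0.0],[0.0,-0.0,0.32],0.1],[[0.01,-0.11,-0.0],[0.0,-0.0,0.31],0.1],[[0.02,-0.11,-0.0],[0.0,-0.0,0.31],0.1],[[0.02,-0.1,-0.0],[0.0,-0.0,0.31],0.1]]
```

Request:
play_rows:
  rows:
    - [[-0.03,-0.06,0],[-0.05,-0.02,0.03],0.1]
    - [[0,-0.16,0],[0,0,0],0.1]
    - [[0.02,-0.1,0],[0,0,0.3],0.1]
    - [[0.02,-0.11,0],[0,0,0.31],0.1]
    - [[0.01,-0.11,0],[0,0,0.31],0.1]
    - [[0.02,-0.11,0],[0,0,0.31],0.1]
    - [[0.02,-0.11,0],[0,0,0.31],0.1]
    - [[0.02,-0.11,0],[0,0,0.31],0.1]

```text
t: 16.88
tcp_pos: [0.5386, -0.1581, 0.0763]
ee_rot: [-0.003, -0.289, 0.957, 0.006]
contact_force: [-2.3, 2.5, 2.3]
finger_gap: 0.451
```

```bash
python3 st.py; python3 -c "
from seat import *
look(np.radians(38))
from arc import *
th=36
arc(np.linspace(33,2,12),[-.008]*12,.1)"
```

```text
t 16.875 lever est [ 0.4903 -0.1903  0.0824] dz seat mm -2.5731617956296775 az 33.65 tilt [0.] zax [-0.009  0.01  -1.   ] F [-2.3  2.5  2.3] M [0.7  0.46 0.06] gap 0.451
scene boss cap 101 [ 0.6098 -0.0963  0.118 ] z 0.1177 az 36.7 r 0.1507Traceback (most recent call last):
  File "<string>", line 3, in <module>
    look(np.radians(38))
    ~~~~^^^^^^^^^^^^^^^^
  File "seat.py", line 11, in look
    if len(P)>5: print('  hub top z',np.median(P[:,2]).round(4),'n',len(P),'bbox mid',((P.min(0)+P.max(0))/2).round(4), 'shaft top z',X[(np.hypot(X[...,0]-.489,X[...,1]+.1865)<.01)&(X[...,2]<.15)][:,2].max().round(4))
                                                                                                                                      ~~~~~~~~~~~~~~~~~~~~~~~~~~~~~~~~~~~~~~~~~~~~~~~~~~~~~~~~~~~~~~~~~~~~~~~^^
    return umr_maximum(a, axis, None, out, keepdims, initial, where)
ValueError: zero-size array to reduction operation maximum which has no identity
```

```bash
sed -i "s/, 'shaft top z'.*round(4))$/)/" seat.py; python3 -c "
from arc import *
arc(np.linspace(31,2,12),[-.008]*12,.1)"
```

```text
[[[-0.02,-0.26,-0.07],[0.09,-0.01,0.3],0.1],[[0.02,-0.11,0.0],[-0.0,-0.0,0.31],0.1],[[0.01,-0.1,0.0],[-0.0,-0.0,0.3],0.1],[[0.02,-0.11,0.0],[-0.0,-0.0,0.31],0.1],[[0.02,-0.11,0.0],[-0.0,-0.0,0.31],0.1],[[0.01,-0.1,0.0],[-0.0,-0.0,0.3],0.1],[[0.02,-0.11,0.0],[-0.0,-0.0,0.31],0.1],[[0.02,-0.11,0.0],[-0.0,-0.0,0.31],0.1],[[0.02,-0.1,0.0],[-0.0,-0.0,0.3],0.1],[[0.01,-0.11,0.0],[-0.0,-0.0,0.31],0.1],[[0.02,-0.1,0.0],[-0.0,-0.0,0.31],0.1],[[0.02,-0.11,0.0],[-0.0,-0.0,0.3],0.1]]
```

Request:
play_rows:
  rows:
    - [[0,-0.2,-0.06],[0.09,0,0.3],0.1]
    - [[0.02,-0.13,0],[0,0,0.3],0.1]
    - [[0.01,-0.12,0],[0,0,0.3],0.1]
    - [[0.02,-0.12,0],[0,0,0.3],0.1]
    - [[0.02,-0.12,0],[0,0,0.3],0.1]
    - [[0.01,-0.12,0],[0,0,0.3],0.1]
    - [[0.02,-0.12,0],[0,0,0.3],0.1]
    - [[0.02,-0.12,0],[0,0,0.3],0.1]

```text
t: 17.92
tcp_pos: [0.5445, -0.1766, 0.0764]
ee_rot: [-0.003, -0.112, 0.994, 0.007]
contact_force: [-0.3, 4.9, 2.3]
finger_gap: 0.45
```

```bash
python3 st.py; python3 -c "
from seat import *
look(np.radians(15))
from arc import *
arc(np.linspace(9,-1,5),[-.008]*5,.1)"
```

```text
t 17.925 lever est [ 0.488  -0.1895  0.0826] dz seat mm -2.398484247514432 az 12.82 tilt [0.] zax [-0.008  0.014 -1.   ] F [-0.3  4.9  2.3] M [0.82 0.26 0.06] gap 0.45
scene boss cap 107 [ 0.6321 -0.1427  0.118 ] z 0.118 az 17.0 r 0.1496
   holder [(array([ 0.6358, -0.1904,  0.0464]), 0.87)]
   squeeze_bottle [(array([ 0.4455, -0.2837,  0.0376]), 0.82)]
top boss cap 155 [ 0.6233 -0.1454  0.115 ] z 0.1149 az 17.0 r 0.1404
  hub top z 0.1137 n 345 bbox mid [ 0.4866 -0.1826  0.114 ]
   holder []
   squeeze_bottle [(array([ 0.486 , -0.1856,  0.1131]), 0.72)]
[[[-0.04,-0.35,-0.07],[0.09,-0.03,0.45],0.1],[[0.02,-0.1,0.0],[0.0,-0.0,0.29],0.1],[[0.02,-0.1,0.0],[0.0,-0.0,0.29],0.1],[[0.01,-0.1,0.0],[0.0,-0.0,0.3],0.1],[[0.02,-0.1,0.0],[0.0,-0.0,0.29],0.1]]
```

Request:
play_rows:
  rows:
    - [[0,-0.16,-0.05],[0.07,0,0.25],0.1]
    - [[0.01,-0.14,0],[0,0,0.25],0.1]
    - [[0.02,-0.14,0],[0,0,0.25],0.1]
    - [[0.01,-0.14,0],[0,0,0.25],0.1]
    - [[0.02,-0.14,0],[0,0,0.25],0.1]
    - [[0.02,-0.14,0],[0,0,0.2],0.1]

```text
t: 18.98
tcp_pos: [0.5466, -0.1977, 0.077]
ee_rot: [-0.002, 0.003, 1.0, 0.003]
contact_force: [2.9, 6.1, -0.5]
finger_gap: 0.448
```

```bash
python3 st.py; python3 -c "
from seat import *
look(np.radians(2))"
```

```text
t 18.975 lever est [ 0.4886 -0.1974  0.0832] dz seat mm -1.7879272954671732 az -0.34 tilt [0.] zax [-0.003  0.006 -1.   ] F [ 2.9  6.1 -0.5] M [ 1.14 -0.37 -0.09] gap 0.448
scene boss cap 102 [ 0.6387 -0.1931  0.1094] z 0.1179 az -2.5 r 0.1499
  hub top z 0.1096 n 19 bbox mid [ 0.5029 -0.1628  0.1097]
   holder [(array([ 0.6387, -0.19  ,  0.051 ]), 0.7)]
   squeeze_bottle [(array([ 0.4513, -0.2833,  0.0368]), 0.64)]
top boss cap 146 [ 0.6343 -0.1946  0.1083] z 0.1151 az -3.2 r 0.1455
  hub top z 0.114 n 439 bbox mid [ 0.4881 -0.1863  0.1141]
   holder [(array([ 0.6373, -0.1848,  0.0543]), 0.87)]
   squeeze_bottle []
```

Request:
play_rows:
  rows:
    - [[0,-0.14,0],[0.03,0,0.15],0.1]
    - [[0,-0.14,0],[0,0,0.15],0.1]
    - [[0,-0.14,0],[0,0,0.1],0.1]

```text
t: 19.65
tcp_pos: [0.5458, -0.2016, 0.0768]
ee_rot: [-0.002, 0.033, 0.999, 0.008]
contact_force: [2.0, 16.8, 3.0]
finger_gap: 0.453
```

```bash
python3 st.py; python3 -c "
from seat import *
look(np.radians(-5))"
```

```text
t 19.65 lever est [ 0.4879 -0.1979  0.083 ] dz seat mm -1.9916144127824915 az -3.81 tilt [0.] zax [-0.003  0.016 -1.   ] F [ 2.  16.8  3. ] M [ 3.31 -0.34 -0.22] gap 0.453
scene boss cap 99 [ 0.6383 -0.2042  0.1133] z 0.118 az -6.8 r 0.1503
  hub top z 0.1123 n 34 bbox mid [ 0.5048 -0.1654  0.1091]
   holder [(array([ 0.6383, -0.1914,  0.0516]), 0.62)]
   squeeze_bottle [(array([ 0.4498, -0.2837,  0.0352]), 0.73)]
top boss cap 136 [ 0.6372 -0.2025  0.1074] z 0.1151 az -6.2 r 0.1491
  hub top z 0.1138 n 439 bbox mid [ 0.4879 -0.186   0.114 ]
   holder [(array([ 0.6373, -0.1854,  0.0545]), 0.73)]
   squeeze_bottle []
```

Request:
play_rows:
  rows:
    - [[0,-0.12,0],[0.05,0,0.05],0.1]
    - [[0,-0.1,0],[0,0,0],0.1]

```text
t: 20.2
tcp_pos: [0.5457, -0.2015, 0.0767]
ee_rot: [-0.002, 0.036, 0.999, 0.01]
contact_force: [1.5, 12.6, 0.9]
finger_gap: 0.446
```

```bash
python3 st.py
```

```text
t 20.2 lever est [ 0.4878 -0.1974  0.083 ] dz seat mm -2.0170414633726845 az -4.13 tilt [0.] zax [-0.003  0.02  -1.   ] F [ 1.5 12.6  0.9] M [ 2.4  -0.47 -0.18] gap 0.446
```

Request:
play_rows:
  rows:
    - [[0,0.15,0],[0.1,0,0],0.1]
    - [[0,0.15,0],[0.03,0,0],0.1]
    - [[0,0,0],[0,0,0],-0.1]
    - [[0,0,0],[0,0,0],-0.1]

```text
t: 20.7
tcp_pos: [0.5458, -0.1968, 0.0772]
ee_rot: [-0.002, 0.037, 0.999, -0.004]
contact_force: [0.1, -0.7, 0.6]
finger_gap: 0.547
```

```bash
python3 st.py
```

```text
t 20.7 lever est [ 0.488  -0.1924  0.0835] dz seat mm -1.5273165200823113 az -4.3 tilt [0.] zax [-0.005 -0.007 -1.   ] F [ 0.1 -0.7  0.6] M [-0.01 -0.02 -0.  ] gap 0.547
```

Request:
play_rows:
  rows:
    - [[0,0.1,-0.2],[0,0,0],-0.1]
    - [[0,0,-0.4],[0,0,0],-0.1]
    - [[0,0,-0.7],[0,0,0],-0.1]
    - [[0,0,-0.9],[0,0,0],-0.1]
    - [[0,0,-0.9],[0,0,0],-0.1]
    - [[0,0,-0.9],[0,0,0],-0.1]
    - [[0,0.5,-0.9],[0,0,0],-0.1]
    - [[0,0.9,-0.5],[0,0,0],-0.1]
    - [[0,0.9,0],[0,0,0],-0.1]
    - [[0,0.9,0],[0,0,0],-0.1]
    - [[0,0.9,0],[0,0,0],-0.1]
    - [[0,0.9,0],[0,0,0],-0.1]

```text
t: 22.2
tcp_pos: [0.5581, -0.0685, 0.2251]
ee_rot: [0.002, 0.04, 0.999, -0.005]
contact_force: [0.7, -0.4, -0.5]
finger_gap: 0.547
```

Request:
play_rows:
  rows:
    - [[0,0.9,0],[0,0,0],-0.1]
    - [[0,0.9,0],[0,0,0],-0.1]
    - [[0,0.5,0],[0,0,0],-0.1]
    - [[0,0,0],[0,0,0],-0.1]
    - [[0,0,0],[0,0,0],-0.1]

```text
t: 22.82
tcp_pos: [0.5635, -0.0092, 0.2279]
ee_rot: [0.004, 0.04, 0.999, -0.006]
contact_force: [0.0, 0.3, -0.1]
finger_gap: 0.549
```

```bash
python3 st.py; python3 - <<'E'
from seat import *
look(np.radians(-6))
out=[]
for c in ('scene','top'):
    f=arm.grab_frame(c); u,v=proj(f,[.55,-.19,.1]).astype(int); w=60
    out.append(cv2.resize(f['color'][v-w:v+w,u-w:u+w],(400,400),interpolation=2))
    X=cloud(f)
    s=(np.hypot(X[...,0]-.489,X[...,1]+.1865)<.035)&(abs(X[...,2]-.117)<.008); P=X[s]; P=P[np.hypot(P[:,0]-.489,P[:,1]+.1865)>.02]; cc,n,_=fitplane(P); print(c,'hub top plane',cc.round(4),n.round(3),'bbox',((P.min(0)+P.max(0))/2).round(4))
cv2.imwrite('pics/end.png',np.hstack(out)[...,::-1])
E
```

```text
t 22.825 lever est [ 0.5056 -0.0045  0.2334] dz seat mm 148.44862986498302 az -4.53 tilt [0.] zax [ 0.007 -0.012 -1.   ] F [ 0.   0.3 -0.1] M [-0.02  0.04 -0.03] gap 0.549
scene boss cap 115 [ 0.6376 -0.2015  0.1133] z 0.1177 az -5.8 r 0.1494
  hub top z 0.1163 n 345 bbox mid [ 0.4892 -0.187   0.1139]
   holder [(array([ 0.6359, -0.1913,  0.053 ]), 0.58)]
   squeeze_bottle [(array([ 0.4492, -0.285 ,  0.0349]), 0.97)]
top boss cap 131 [ 0.6374 -0.2012  0.1091] z 0.1153 az -5.7 r 0.1491
  hub top z 0.1141 n 432 bbox mid [ 0.4881 -0.186   0.1141]
   holder [(array([ 0.637 , -0.1853,  0.0535]), 0.72)]
   squeeze_bottle [(array([ 0.4541, -0.2857,  0.0382]), 0.74)]
scene hub top plane [ 0.4943 -0.1877  0.1161] [ 0.019 -0.004  1.   ] bbox [ 0.4913 -0.1873  0.1151]
top hub top plane [ 0.49   -0.1868  0.1135] [ 0.032 -0.018  0.999] bbox [ 0.4914 -0.1864  0.1134]
```

View pics/end.png

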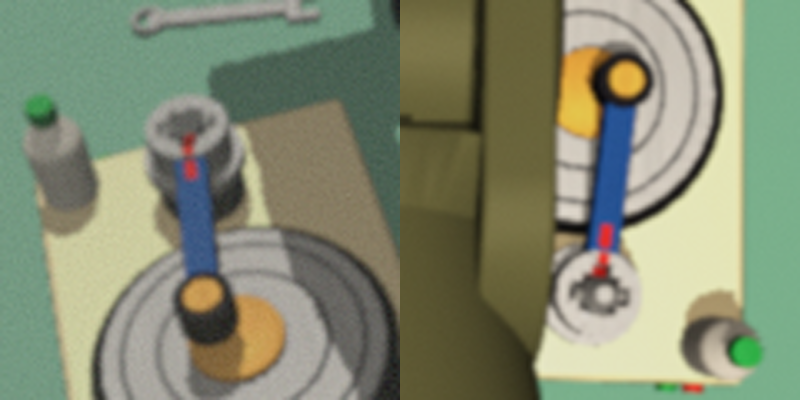

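```bash
python3 -c "
from rig import arm
print(arm.close_job())"
```

```text
the job is handed in; nothing more can be done
None
```

The pressure arm is threaded fully home on the splined shaft, swung against its stop over the work holder, and let go. I handed the job in at about 23 s of the 56 s allowed; no verdict is reported.

**How it went:** I gripped the bar 58 mm from the hub axis, lifted it off the slope, and turned it upright to the red spline at about 50°. Lowering it onto the shaft took small force-guided corrections. I then opened the fingers and pushed the bar round with one finger until it met a hard stop: about 17 N, and no movement when I pressed again. After that I backed off and withdrew clear.

**Last checks:**
- **Height:** the hub's top is 29.7–29.8 mm above the shoulder in both cameras, against 30 mm when fully home.
- **Position:** the hub centre is within about 1–2.5 mm of the shaft axis.
- **Upright:** the two plane fits of the hub's top read 0.02 and 0.04 rad, inside the 0.06 limit.
- **Swing:** the bar is about 4° past the station's x axis. That matches the spline play at the stop and puts the joint at 1.25 rad or more.
- **Holder and bottle:** both still where they were, to within the few millimetres the network can resolve.
- **Contact:** the final tool force was about zero.

**Disagreements:** the two cameras differed by 2–3 mm on the shaft's position, so I relied on comparisons within each camera. Threading also gave side forces of up to about 11 N, with brief moments I couldn't fully explain.

I viewed nine pictures out of the ten allowed.

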